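# Shim out a heatsink clamp and hold it shut

## Task

Three metal chips lie in the open gap of the spring-return clamp: wipe them off the clamp's base plate with the scraper block, not with the fingers, and set the block down on the bench away from the clamp. Then stand shims from the rack upright and square, in line with the jaw, in the gap between the jaw and the finned heatsink, enough of them that pushing the jaw's rear plate squeezes the heatsink firmly through the shims against the end stop before the jaw runs out of travel, and finish while still pushing with the fingertips, holding the stack tight, because the jaw springs back if let go. Leave the side cutters, the tape roll and the small circuit board alone.

Things in the scene. Friction and masses are not known exactly. Their poses are not given: they have to be found in the camera images.
- clamp_base: aluminium base plate of the clamp, 200 x 90 x 16 mm, fixed. Origin: centre of its underside, on the bench. +x runs along the 200 mm length from the jaw (end near the robot) to the end stop, +y across. Its top (the seat) is 16 mm above the origin. The gap is open at both y sides.
- jaw: sliding steel jaw, 40 mm long, 36 mm wide (y), 36 mm high, dark push plate (36 wide, 50 high) at its back. Origin: lower middle of its front face, at seat level; axes as clamp_base. At rest open, front face at x = -55 mm of clamp_base; pushed to +x it travels 26 mm to a hard end (x = -29 mm). A spring returns it: 2 N open, 3.5 N at full travel
- push_plate (a point): point on the rear face of the jaw's push plate, 30 mm above the seat (46 mm above the bench); push here towards the clamp's +x. Axes as clamp_base
- end_stop: steel angle fixed on the base plate, 50 mm wide, 40 mm high. Origin: lower middle of its front face (facing the jaw), at seat level; axes as clamp_base. Its front face is 37 to 59 mm to +x of the base plate's centre, differing from start to start
- heatsink: finned aluminium heatsink, 50 mm (x) x 36 mm (y) x 34 mm high, about 0.3 kg, loose on the seat 0.5 to 2 mm in front of the end stop. Origin: centre of its underside; axes as clamp_base. Its front face is 25 mm to -x of the origin
- shim_rack: low black rack on the bench, 130 x 60 mm, floor 6 mm thick, with five low ribs (top 15 mm above the bench, 34 mm long in y) along x; the four shims stand between the ribs, 28 mm apart along its x. Fixed. Origin: centre of its underside
- shim_1: one of four equal steel shim plates with two dark holes: 15 mm thick (its x), 45 mm wide (its y), 35 mm high, about 70 g, standing in the rack. Origin: centre of its underside. Grip it from above across the 45 mm (wider than jaw and heatsink, so fingers pass beside them). Stands in the gap with its x along the clamp's x. Two or three are needed, depending on the end stop
- shim_2: one of four equal steel shim plates with two dark holes: 15 mm thick (its x), 45 mm wide (its y), 35 mm high, about 70 g, standing in the rack. Origin: centre of its underside. Grip it from above across the 45 mm (wider than jaw and heatsink, so fingers pass beside them). Stands in the gap with its x along the clamp's x. Two or three are needed, depending on the end stop
- shim_3: one of four equal steel shim plates with two dark holes: 15 mm thick (its x), 45 mm wide (its y), 35 mm high, about 70 g, standing in the rack. Origin: centre of its underside. Grip it from above across the 45 mm (wider than jaw and heatsink, so fingers pass beside them). Stands in the gap with its x along the clamp's x. Two or three are needed, depending on the end stop
- shim_4: one of four equal steel shim plates with two dark holes: 15 mm thick (its x), 45 mm wide (its y), 35 mm high, about 70 g, standing in the rack. Origin: centre of its underside. Grip it from above across the 45 mm (wider than jaw and heatsink, so fingers pass beside them). Stands in the gap with its x along the clamp's x. Two or three are needed, depending on the end stop
- scraper: scraper block standing upright: black foot 30 mm (its x, the wiping width) x 24 mm (its y) x 14 mm, wooden 20 x 20 mm square grip above it up to 86 mm; wiped along its y. Gripped 62 mm or more above its underside the fingertips clear jaw and heatsink. Origin: centre of its underside
- chip_1: curled bright metal chip, about 14 x 11 mm, 5 mm high, 10 g, loose on the seat in the gap; origin at the middle of the curl at its underside
- chip_2: curled bright metal chip, about 14 x 11 mm, 5 mm high, 10 g, loose on the seat in the gap; origin at the middle of the curl at its underside
- chip_3: curled bright metal chip, about 14 x 11 mm, 5 mm high, 10 g, loose on the seat in the gap; origin at the middle of the curl at its underside
- cutters: bystander: yellow-handled side cutters lying on the bench, 23 x 108 x 10 mm; origin centre of its underside
- tape: bystander: roll of amber tape lying flat, 72 mm across, 13 mm high; origin centre of its underside
- board: bystander: small green circuit board, 34 x 45 x 11 mm; origin centre of its underside
Mind the look-alikes: they are no part of the job. What is shaped like the shim_2 but purple is not meant.

How it is judged:
By the outcome, as a careful person would: the job done as asked, in the order asked, and still so for the second after the job is handed in, while the arm keeps its last pose, push and grip.
It also fails if it takes over 72 s, if anything falls off the work surface, if the arm or the gripper's body presses on something with over 40 N, if the wrist force passes 120 N, or if a joint passes its speed limit or range.

## Robot

A 6-joint arm with a two-finger parallel gripper is mounted at the origin on the work surface; the furniture and walls round the work are solid. World frame = base frame: x ahead of the robot, y to its left, z up, the work surface at z = 0. Lengths are in m, angles in rad, forces in N, time in s.
With the tool pointing down it reaches from about 0.325 to 0.9 m from the base axis. Payload 3.5 kg.
Tool frame: the origin (TCP) lies on the centre line of the jaws, within the pads' length; the fingertips stand 25 mm ahead of it and the grasp point (between the pads) lies 6 mm ahead of it (nose_length is the distance from the TCP to the fingertips, in m); z points along the fingers, y is the line along which they close (so a half turn about z gives the same grasp; the last joint's range is limited). The gripper opens to 85 mm and grips with 20 to 120 N. Pads are 22 mm wide; open, the fingers measure 114 mm over their backs; the gripper's body (76 mm by 85 mm) begins 54 mm behind the grasp point. The pads swing forward as they close: fully open they stand 13 mm farther back than shut.
Start: joints at [1.172, 0.276, -0.026, 1.268, 0, 1.467], TCP at [0.182, 0.598, 0.256] pointing down, gripper open.
Joint ranges: [-3.12, 3.12], [-0.85, 1.88], [-1.08, 1.24], [-1.95, 2.15], [-1.57, 1.53], [-3.14, 3.14]. Speed limits (rad/s): [2.57, 2.57, 3.14, 3.14, 3.14, 3.14].

## Interface

Orientations are given as a rotation vector (axis times angle).
In Python, from rig import * gives the robot as it stands. The module is installed in compiled form; this text tells all that it offers.
- The arm moves only by the tool tcp_steps, called after "Request:" by a JSON object that holds its "name" and its "arguments", one argument or row to a line. Schema: {"type":"object","properties":{"increments":{"type":"array","items":{"type":"object","properties":{"finger_gap":{"type":"number"},"trans":{"type":"array","items":{"type":"number"},"minItems":3,"maxItems":3},"turn_vec":{"type":"array","items":{"type":"number"},"minItems":3,"maxItems":3}},"additionalProperties":false,"required":["finger_gap"]},"minItems":1,"maxItems":8},"grip_force":{"type":"number"},"only":{"type":"string"},"quiet":{"type":"boolean"},"lines":{"type":"string"}},"required":["increments"],"additionalProperties":false}. increments is a list of rows, 1 to 8 of them, each an object with the fields finger_gap (the opening from 0.0 (shut) to 1.0 (fully open)), trans (a list: dx, dy, dz in shares of the most that a row can go, 1 being 62.5 mm), turn_vec (a list: a rotation vector rx, ry, rz in parts of the range, where 1.0 means pi rad); a field left out counts as zero (the opening has to be given); each row shifts and turns the commanded pose from where the row before left it, along the tool's axes as they then stand; what a row does not reach is not made up. A row lasts 1/8 s, in which the tool goes at most 0.0625 m and 0.188 rad, less where a joint would pass 70% of its speed; a pose out of reach is approached as far as the arm can. The fingers move at their own pace and stop on an object; grip_force is the grip in N (left out, the last holds). Time passes only in rows, so rows that do not move let the fingers close. The tool returns the time, the measured TCP pose, the force, the opening and the grip force at its end. only (a regular expression) keeps the lines of the reply that match it, lines (a string "A,B") keeps lines A to B, and quiet returns only ok. Input that does not fit is refused with a message, and nothing moves.
- observe(): the state, without advancing time (a new reading comes with each control period).
- grab_frame(name): name is "scene" or "top" or "wrist"; returns a dict with "img" (480x640x3 uint8, blue, green, red), "intrinsics" (3x3 intrinsics, pixels), "k1" (the pictures are not rectified: a ray, as slopes to the right and down, at radius r is drawn at 1 + k1 r^2 times it, then the intrinsics apply), "R" (3x3) and "t" (3): a world point X has camera coordinates R X + t; the wrist camera has in their place "hand_eye" (4x4, takes a point from camera to tool coordinates, whose origin is the TCP and whose axes are the flange's). Camera axes: x right, y down, z forward; pixel columns grow to the right and rows downward; lengths in m; the calibration is good to about 2 mm. A picture is of the moment at which its call begins: read the wrist's pose just before it. There is no depth.
- sign_off(): hands the job in; it is judged then, once.
The state is a dict: "t": time; "qpos": joint angles; "joint_velocities": joint speeds; "effort": joint torques, N m; "ee_pos": TCP position; "tcp_rot": TCP orientation; "contact_force": force on the tool from outside, world axes, zero at the start; "ft_torque": the same for the moment, N m; "finger_gap": opening from 0.0 (shut) to 1.0 (fully open); "finger_force": force on a finger pad.
Only numpy, scipy, OpenCV 4.12 (cv2) and the standard library are available. Lean on these libraries where they do the work, as an engineer would, in place of code of your own. Each camera call takes 0.05 s, during which the arm holds its last target. There are 200 camera calls.

## Working session

There is one attempt and no reset: what is moved stays moved. The work goes in short steps, Python scripts to look and compute and a tool call to move; the robot and the scene stay as the last step left them, time stands still between calls to the robot, and variables do not carry over. Pictures are saved under pics/ and viewed, at most 10 in all, crops included, and the job is handed in when it is done.

```bash
mkdir -p pics; cat > h.py <<'E'
from rig import *
import numpy as np, cv2
from scipy.spatial.transform import Rotation as Ro
def cam(name):
    o=observe(); f=grab_frame(name)
    if name=="wrist":
        H=np.array(f["hand_eye"]); T=np.eye(4); T[:3,:3]=Ro.from_rotvec(o["tcp_rot"]).as_matrix(); T[:3,3]=o["ee_pos"]
        W=np.linalg.inv(T@H); f["R"]=W[:3,:3]; f["t"]=W[:3,3]
    f["R"]=np.array(f["R"]);f["t"]=np.array(f["t"]);f["K"]=np.array(f["intrinsics"])
    return f
def rays(f,uv):
    uv=np.asarray(uv,float).reshape(-1,2)
    d=np.array([f["k1"],0,0,0,0],float)
    n=cv2.undistortPoints(uv.reshape(-1,1,2),f["K"],d).reshape(-1,2)
    D=np.c_[n,np.ones(len(n))]@f["R"]
    return -f["R"].T@f["t"],D
def plane(f,uv,z):
    c,D=rays(f,uv); return c+D*((z-c[2])/D[:,2:])
def tri(fa,a,fb,b):
    out=[]
    for p,q in zip(np.reshape(a,(-1,2)),np.reshape(b,(-1,2))):
        c1,d1=rays(fa,p);c2,d2=rays(fb,q);d1=d1[0];d2=d2[0]
        s=np.linalg.lstsq(np.c_[d1,-d2],c2-c1,rcond=None)[0]
        P=c1+s[0]*d1;Q=c2+s[1]*d2; out.append([*(P+Q)/2,np.linalg.norm(P-Q)])
    return np.array(out)
def proj(f,X):
    return cv2.projectPoints(np.asarray(X,float).reshape(-1,1,3),cv2.Rodrigues(f["R"])[0],f["t"],f["K"],np.array([f["k1"],0,0,0,0],float))[0].reshape(-1,2)
E
python3 - <<'E'
from h import *
import pickle
F={}
for n in("scene","top"):
    f=cam(n);cv2.imwrite(f"pics/{n}0.png",f["img"]);F[n]=f
    print(n,-f["R"].T@f["t"],f["K"][0,0],f["k1"])
pickle.dump(F,open("F0.pkl","wb"))
o=observe();print(o)
E
```

```text
scene [ 0.08118022 -0.50546414  0.53428931] 463.396083140989 0.03912288639608849
top [ 0.4794278  -0.00522461  0.90199591] 452.77058492676 -0.10032422179679157
{'t': 0.1, 'qpos': array([ 1.17162683e+00,  2.77063607e-01, -2.77328096e-02,  1.26798957e+00,
        2.33619104e-05,  1.46738113e+00]), 'joint_velocities': array([-0.00141432, -0.00138146,  0.00273329, -0.00169074,  0.00117404,
       -0.00121843]), 'effort': array([ 6.35048877e-05, -4.46708572e+01,  2.96128875e+01,  8.44010152e-03,
       -8.46299849e-05, -9.08866070e-06]), 'ee_pos': array([0.18192407, 0.59726286, 0.25527246]), 'tcp_rot': array([-4.62802041e-01, -3.10679241e+00,  3.01756736e-03]), 'contact_force': array([ 0.57593999, -0.28982924,  0.04137992]), 'ft_torque': array([-0.03800267,  0.07340618, -0.05171021]), 'finger_force': 0.0, 'finger_gap': 0.9967582834269905}
```

View pics/scene0.png

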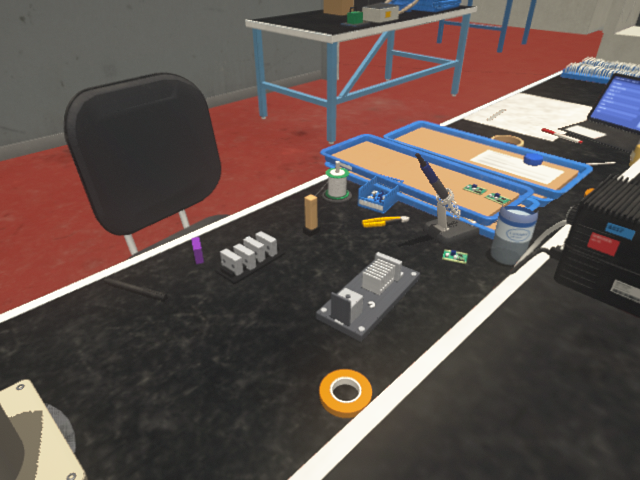

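View pics/top0.png

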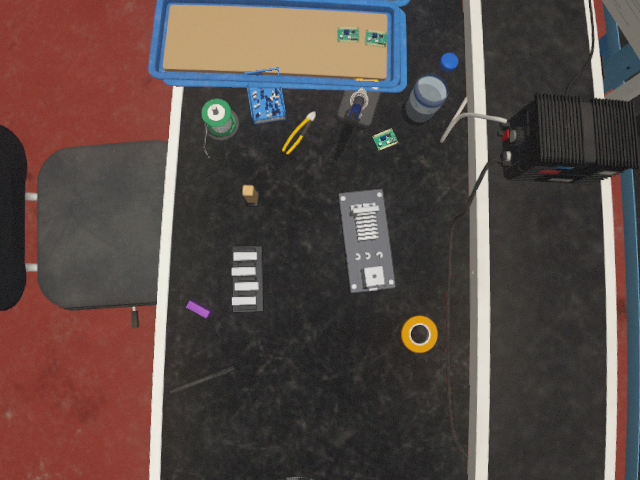

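The scene view shows the clamp at about (368,293), rack (249,255), scraper (311,212), tape (345,392), cutters (385,221) and board (455,257). In the top view, they are at clamp (367,240), rack (247,278), scraper (250,193), tape (419,334), cutters (298,132) and board (385,139).

Shim candidates: the four grey plates in the rack, top view (245,257), (244,271), (246,286) and (244,300), against the purple plate at (198,309). The grey ones standing in the rack fit; the purple one is the look-alike. I'll confirm this in an enlarged crop.

```bash
python3 - <<'E'
from h import *
import pickle
F=pickle.load(open("F0.pkl","rb"));im=F["top"]["img"]
c=cv2.resize(im[175:325,185:405],None,fx=3.6,fy=3.6,interpolation=cv2.INTER_CUBIC);cv2.imwrite("pics/crop1.png",c)
g=cv2.cvtColor(im,cv2.COLOR_BGR2GRAY)
f=F["top"]
def rects(mask,x0,y0,x1,y1,amin=30):
    m=np.zeros_like(mask);m[y0:y1,x0:x1]=mask[y0:y1,x0:x1]
    return [cv2.minAreaRect(c) for c in cv2.findContours(m,cv2.RETR_EXTERNAL,cv2.CHAIN_APPROX_NONE)[0] if cv2.contourArea(c)>amin]
for r in rects((g>140).astype(np.uint8)*255,225,240,270,315):print("shim",r,plane(f,r[0],.041))
for r in rects((g>55).astype(np.uint8)*255,330,180,402,300,1000):
    print("clamp",r);b=cv2.boxPoints(r);print(plane(f,b,.016));print(plane(f,r[0],.016))
hsv=cv2.cvtColor(im,cv2.COLOR_BGR2HSV)
for r in rects(((hsv[...,1]>90)&(hsv[...,2]>110)).astype(np.uint8)*255,235,175,265,210,20):print("scr",r,plane(f,r[0],.086))
E
```

```text
shim ((243.5, 300.5), (7.0, 23.0), 90.0) [[0.45630687 0.10942294 0.041     ]]
shim ((246.5, 286.0), (8.0, 23.0), 90.0) [[0.48368141 0.10494922 0.041     ]]
shim ((243.5, 271.0), (8.0, 23.0), 90.0) [[0.51178038 0.11188311 0.041     ]]
shim ((244.5, 256.0), (8.0, 23.0), 90.0) [[0.54029734 0.1112934  0.041     ]]
clamp ((369.8616027832031, 239.89231872558594), (101.46041107177734, 52.34265899658203), 82.87498474121094)
[[ 0.67432267 -0.06461108  0.016     ]
 [ 0.69164733 -0.16922946  0.016     ]
 [ 0.4904978  -0.19633886  0.016     ]
 [ 0.47523747 -0.09400396  0.016     ]]
[[ 0.58167842 -0.13084493  0.016     ]]
scr ((247.5, 190.0), (10.0, 11.0), 90.0) [[0.6584326  0.10562575 0.086     ]]
```

View pics/crop1.png

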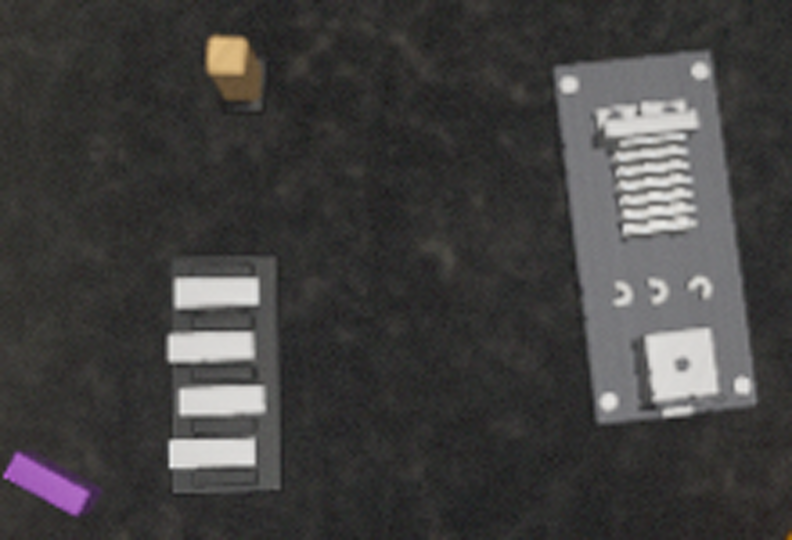

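The crop confirms it: grey shims in the rack at crop (217,292), (211,347), (221,400), (212,453), and the purple plate at (48,484) is excluded. The scraper is at (230,55), and the chips at (622,293), (657,291) and (700,289). Next I'll move the wrist camera over the rack.

The manual's scale: shifts go in shares of 62.5 mm and turns go in shares of pi rad. Converting my numbers, -0.05 m is -0.8, -0.032 m is -0.512, -0.15 rad / 3.1416 = -0.0477.

Request:
{"name": "tcp_steps", "arguments": {
  "increments": [
    {"finger_gap": 1, "turn_vec": [0, 0, -0.0477]},
    {"finger_gap": 1, "turn_vec": [0, 0, -0.0468]},
    {"finger_gap": 1, "trans": [-0.512, -0.8, -0.08]},
    {"finger_gap": 1, "trans": [-0.512, -0.8, -0.08]},
    {"finger_gap": 1, "trans": [-0.512, -0.8, -0.08]},
    {"finger_gap": 1, "trans": [-0.512, -0.8, -0.08]},
    {"finger_gap": 1, "trans": [-0.512, -0.8, -0.08]},
    {"finger_gap": 1, "trans": [-0.512, -0.8, -0.08]}
  ]
}}

```text
t: 1.1
ee_pos: [0.375, 0.2963, 0.2862]
tcp_rot: [0.002, -3.141, 0.0]
contact_force: [1.7, -0.1, 0.8]
finger_gap: 0.998
finger_force: 0.0
```

Request:
{"name": "tcp_steps", "arguments": {
  "increments": [
    {"finger_gap": 1, "trans": [-0.56, -0.8, -0.08]},
    {"finger_gap": 1, "trans": [-0.56, -0.8, -0.08]},
    {"finger_gap": 1, "trans": [-0.56, -0.8, -0.08]},
    {"finger_gap": 1, "trans": [-0.56, -0.8, 0]},
    {"finger_gap": 1},
    {"finger_gap": 1}
  ]
}}

```text
t: 1.85
ee_pos: [0.5142, 0.0982, 0.3007]
tcp_rot: [0.001, -3.14, -0.001]
contact_force: [-1.3, 0.4, 0.6]
finger_gap: 0.998
finger_force: 0.0
```

```bash
cat >> h.py <<'E'
def yawof(o):
    R=Ro.from_rotvec(o["tcp_rot"]).as_matrix(); return np.arctan2(-R[1,0],-R[0,0])  # 0: tool x=-X
def go(x,y,z,yaw):
    o=observe();R=Ro.from_rotvec(o["tcp_rot"]).as_matrix()
    a=yaw; T=np.array([[-np.cos(a),-np.sin(a),0],[-np.sin(a),np.cos(a),0],[0,0,-1]]).T
    T=np.c_[[-np.cos(a),-np.sin(a),0],[-np.sin(a),np.cos(a),0],[0,0,-1]]
    print("rot",Ro.from_matrix(R.T@T).as_rotvec().round(4),"then shift",(T.T@(np.array([x,y,z])-o["ee_pos"])).round(4))
E
python3 - <<'E'
from h import *
import pickle
o=observe();print(o["ee_pos"],yawof(o))
f=cam("wrist");cv2.imwrite("pics/w1.png",f["img"]);pickle.dump(f,open("w1.pkl","wb"));print(np.array(f["hand_eye"]).round(3),f["K"])
E
```

```text
[0.51417522 0.09823565 0.30069181] 0.00046077584594670507
[[ 0.    -0.948 -0.318  0.082]
 [ 1.     0.     0.001 -0.001]
 [-0.001 -0.318  0.948 -0.118]
 [ 0.     0.     0.     1.   ]] [[400.11234488   0.         324.85359046]
 [  0.         400.11234488 239.74581642]
 [  0.           0.           1.        ]]
```

View pics/w1.png

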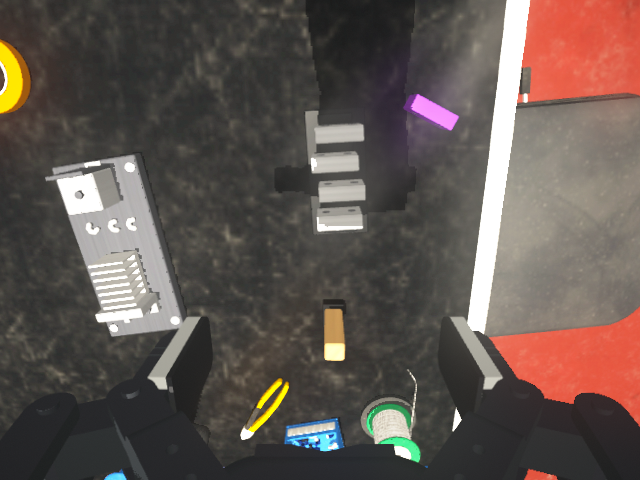

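The wrist view (down = +x, right = +y) shows the clamp at (120,245) with chips at (93,228), (113,226), (131,224). The shims are at (340,130) to (340,217), the scraper top at (334,352), and the purple decoy at (432,112). I'll triangulate these against the top view.

```bash
python3 - <<'E'
from h import *
import pickle
ft=pickle.load(open("F0.pkl","rb"))["top"];fw=pickle.load(open("w1.pkl","rb"))
def cents(f,th,box,amin,hsvm=False):
    im=f["img"];x0,y0,x1,y1=box;g=cv2.cvtColor(im,cv2.COLOR_BGR2GRAY)
    if hsvm:
        h=cv2.cvtColor(im,cv2.COLOR_BGR2HSV);m=(h[...,1]>80)&(h[...,2]>th)
    else:m=g>th
    n,_,s,c=cv2.connectedComponentsWithStats(m[y0:y1,x0:x1].astype(np.uint8))
    return [(*(c[i]+[x0,y0]).round(1),s[i][2:].tolist()) for i in range(1,n) if s[i][4]>=amin]
for th in(150,180,):
    print(th,"T bolts",cents(ft,th,(335,185,400,300),3))
    print(th,"W bolts",cents(fw,th,(40,140,195,345),3))
print("scrT",cents(ft,150,(235,175,265,210),10,1),"W",cents(fw,150,(310,290,360,375),10,1),cents(fw,215,(310,290,360,375),10,1))
for th in(130,160):print("shW",cents(fw,th,(305,100,375,240),20))
im=fw["img"];cv2.imwrite("pics/crop2.png",cv2.resize(im[105:365,290:380],None,fx=2.3,fy=2.3))
a=cv2.resize(im[145:345,40:195],None,fx=3,fy=3,interpolation=cv2.INTER_CUBIC)
b=cv2.resize(im[105:240,295:375],None,fx=4,fy=4,interpolation=cv2.INTER_CUBIC)
C=np.zeros((600,790,3),np.uint8);C[:600,:465]=a;C[:540,470:790]=b;cv2.imwrite("pics/crop2.png",C)
E
```

```text
150 T bolts [(np.float64(379.0), np.float64(194.0), [5, 5, 21]), (np.float64(342.7), np.float64(198.0), [6, 5, 24]), (np.float64(364.5), np.float64(208.4), [28, 13, 248]), (np.float64(365.2), np.float64(217.1), [20, 5, 52]), (np.float64(365.6), np.float64(221.1), [21, 5, 55]), (np.float64(367.2), np.float64(231.4), [22, 17, 243]), (np.float64(367.6), np.float64(255.1), [6, 8, 27]), (np.float64(379.4), np.float64(254.0), [7, 6, 26]), (np.float64(357.9), np.float64(256.2), [6, 7, 27]), (np.float64(374.0), np.float64(275.7), [21, 21, 343]), (np.float64(390.9), np.float64(281.7), [5, 6, 24]), (np.float64(353.7), np.float64(286.0), [6, 5, 24]), (np.float64(372.5), np.float64(288.7), [9, 3, 19])]
150 W bolts [(np.float64(121.4), np.float64(251.6), [149, 189, 12697])]
180 T bolts [(np.float64(378.9), np.float64(194.4), [5, 4, 14]), (np.float64(342.5), np.float64(198.3), [4, 4, 14]), (np.float64(364.6), np.float64(208.0), [28, 10, 158]), (np.float64(372.2), np.float64(212.6), [5, 2, 9]), (np.float64(363.3), np.float64(213.6), [11, 2, 16]), (np.float64(365.2), np.float64(217.2), [19, 4, 37]),
[... 1562 characters left out ...]
at64(328.1), [9, 9, 60]), (np.float64(142.3), np.float64(327.0), [2, 3, 3])]
scrT [(np.float64(247.6), np.float64(190.0), [11, 11, 107])] W [(np.float64(333.3), np.float64(329.3), [21, 52, 721])] [(np.float64(333.1), np.float64(348.2), [21, 17, 75]), (np.float64(336.0), np.float64(360.0), [11, 1, 11])]
shW [(np.float64(331.7), np.float64(145.0), [58, 62, 2141]), (np.float64(341.2), np.float64(190.6), [47, 24, 932]), (np.float64(338.9), np.float64(219.0), [47, 26, 1016])]
shW [(np.float64(338.5), np.float64(133.5), [50, 18, 765]), (np.float64(334.2), np.float64(163.4), [48, 18, 739]), (np.float64(341.5), np.float64(193.0), [46, 17, 685]), (np.float64(339.1), np.float64(222.5), [46, 18, 682])]
```

View pics/crop2.png

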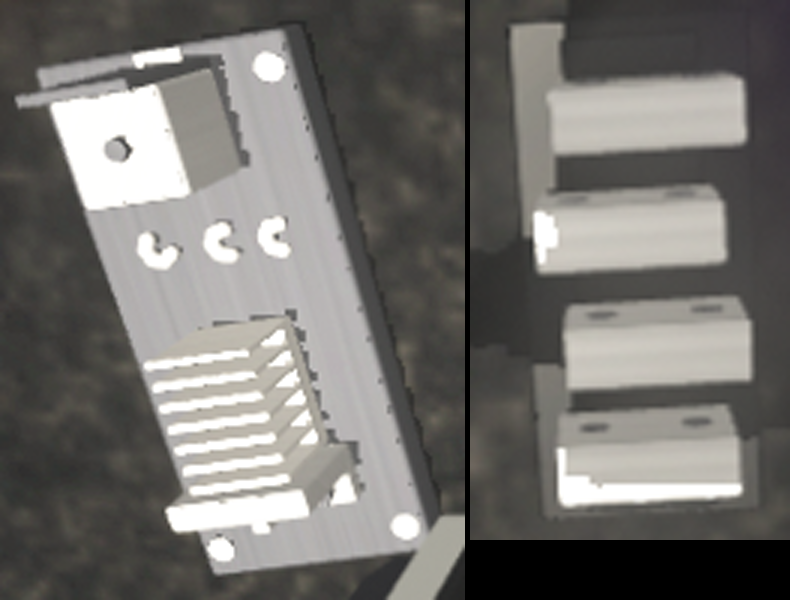

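Enlarged crop: the clamp has bolts at crop (269,66), (405,526), (221,549), chips at (157,250), (221,242), (273,237), the heatsink front top edge (145,362)-(247,350) and the jaw front top edge (92,210)-(190,193). The four grey shims stand in the rack as expected.

```bash
python3 - <<'E'
from h import *
import pickle
np.set_printoptions(precision=4,suppress=True)
ft=pickle.load(open("F0.pkl","rb"))["top"];fw=pickle.load(open("w1.pkl","rb"))
L=lambda x,y:(40+(x+.5)/3-.5,145+(y+.5)/3-.5)
W=[(129.3,166.3),L(405,526),(113.2,328.1),L(157,250),L(221,242),L(273,237),(334,351.5),(338.5,133.5),(334.2,163.4),(341.5,193),(339.1,222.5)]
T=[(353.6,286),(342.6,198.1),(378.95,194.2),(379.4,253.7),(367.7,255.3),(357.8,256.4),(247.6,190),(243.5,300.5),(246.5,286),(243.5,271),(244.5,256)]
P=tri(fw,W,ft,T)
for n,p in zip("b1 b2 b3 c1 c2 c3 scr s1 s2 s3 s4".split(),P):print(n,p)
b=[]
for f,uv in((fw,W[:3]),(ft,T[:3]+[(390.75,281.65)])):
    q=plane(f,uv,.018)[:,:2];b.append(q)
q=b[1];c=q.mean(0);d=(q[1]+q[2]-q[0]-q[3]);yaw=np.arctan2(d[1],d[0]);print("T centre",c,"yaw",yaw,"spans",np.linalg.norm(d)/2,np.linalg.norm(q[0]-q[3]))
q=b[0];cw=(q[0]+q[2])/2;d=q[1]-q[0];print("W centre",cw,"yaw",np.arctan2(d[1],d[0]),np.linalg.norm(d))
for nm,c0 in(("T",c),("W",cw)):
    Rm=np.array([[np.cos(yaw),np.sin(yaw)],[-np.sin(yaw),np.cos(yaw)]])
    loc=lambda p:(np.asarray(p)[:,:2]-c0)@Rm.T
    if nm=="T":print("chips",loc(plane(ft,T[3:6],.018)))
    else:
        print("chipsW",loc(plane(fw,W[3:6],.018)))
        print("hs top front",loc(plane(fw,[L(145,362),L(247,350)],.05)),"bot",loc(plane(fw,[L(185,340),L(290,318)],.016)))
        print("jaw top front",loc(plane(fw,[L(92,210),L(190,193)],.052)))
        print("stop top front/back",loc(plane(fw,[L(166,509),L(302,490),L(172,531),L(308,513)],.056)))
        print("cam",-fw["R"].T@fw["t"])
E
```

```text
b1 [ 0.4896 -0.1009  0.0129  0.0009]
b2 [ 0.6644 -0.0748  0.0145  0.0006]
b3 [ 0.6748 -0.1477  0.0161  0.0005]
c1 [ 0.5546 -0.1507  0.0142  0.0008]
c2 [ 0.5513 -0.1272  0.014   0.0003]
c3 [ 0.5486 -0.1073  0.0161  0.0009]
scr [0.6591 0.1063 0.0837 0.0012]
s1 [0.4562 0.1105 0.0332 0.0003]
s2 [0.484  0.1065 0.0317 0.0009]
s3 [0.5124 0.1135 0.0337 0.0015]
s4 [0.5404 0.1116 0.0412 0.0007]
T centre [ 0.582  -0.1239] yaw 0.14608613160875583 spans 0.17554006729864313 0.07376628429776877
W centre [ 0.5811 -0.1224] yaw 0.14495860659852575 0.17597811307088018
chips [[-0.0308 -0.0218]
 [-0.0312  0.0017]
 [-0.0311  0.0214]]
chipsW [[-0.0315 -0.0218]
 [-0.0309  0.002 ]
 [-0.03    0.0209]]
hs top front [[-0.001  -0.018 ]
 [-0.0002  0.018 ]] bot [[ 0.0033 -0.024 ]
 [ 0.0007  0.017 ]]
jaw top front [[-0.0546 -0.0164]
 [-0.0552  0.0172]]
stop top front/back [[ 0.0507 -0.0249]
 [ 0.0501  0.0246]
 [ 0.0592 -0.0256]
 [ 0.059   0.0241]]
cam [0.4326 0.0975 0.4188]
```

The end stop front is at about 50.5 mm, so three shims are needed (10 mm of slack). Now I'll pick up the scraper.

Scaled: 0.05 m is 0.8, -0.048 m is -0.768.

Request:
{"name": "tcp_steps", "arguments": {
  "increments": [
    {"finger_gap": 1, "trans": [-0.768, 0.048, 0.4]},
    {"finger_gap": 1, "trans": [-0.768, 0.048, 0.4]},
    {"finger_gap": 1, "trans": [-0.784, 0.032, 0.4]},
    {"finger_gap": 1, "trans": [0, 0, 0.8]},
    {"finger_gap": 1, "trans": [0, 0, 0.8]},
    {"finger_gap": 1, "trans": [0, 0, 0.48]},
    {"finger_gap": 1, "trans": [0, 0, 0.32]},
    {"finger_gap": 1}
  ],
  "grip_force": 40
}}

```text
t: 2.9
ee_pos: [0.6581, 0.1075, 0.0749]
tcp_rot: [0.004, -3.138, 0.0]
contact_force: [-0.4, -0.1, 1.1]
finger_gap: 0.999
finger_force: 0.0
```

```bash
python3 - <<'E'
from h import *
go(.659,.106,.073,0)
E
```

```text
rot [-0.0002 -0.0033  0.0028] then shift [-0.0009 -0.0015  0.0019]
```

Request:
{"name": "tcp_steps", "arguments": {
  "increments": [
    {"finger_gap": 0, "trans": [0, -0.016, 0.032]},
    {"finger_gap": 0},
    {"finger_gap": 0},
    {"finger_gap": 0},
    {"finger_gap": 0},
    {"finger_gap": 0}
  ],
  "grip_force": 40
}}

```text
t: 3.65
ee_pos: [0.6603, 0.1054, 0.075]
tcp_rot: [-0.002, 3.14, -0.0]
contact_force: [-1.2, -0.6, 3.9]
finger_gap: 0.23
finger_force: 45.7
```

```bash
python3 - <<'E'
from h import *
f=cam("wrist");cv2.imwrite("pics/w2.png",f["img"][200:480,180:500])
o=observe();print(o["ee_pos"],o["finger_gap"],o["finger_force"],o["contact_force"])
E
```

```text
[0.66031447 0.10536091 0.07502067] 0.22537895415875328 45.77260494232178 [-0.90861707  0.69331002  4.31218161]
```

Scaled: -0.053 m is -0.848, -0.05 m is -0.8, -0.1455 rad / 3.1416 = -0.0463.

Request:
{"name": "tcp_steps", "arguments": {
  "increments": [
    {"finger_gap": 0, "trans": [0, 0, -0.8]},
    {"finger_gap": 0, "trans": [0, 0, -0.8], "turn_vec": [0, 0, -0.0463]},
    {"finger_gap": 0, "trans": [0.448, -0.848, 0]},
    {"finger_gap": 0, "trans": [0.448, -0.848, 0]},
    {"finger_gap": 0, "trans": [0.448, -0.848, 0]},
    {"finger_gap": 0, "trans": [0.448, -0.848, 0]},
    {"finger_gap": 0, "trans": [0.448, -0.848, 0]},
    {"finger_gap": 0}
  ]
}}

```text
t: 4.7
ee_pos: [0.5582, -0.1806, 0.1736]
tcp_rot: [0.221, -3.132, 0.0]
contact_force: [0.2, 0.2, -0.9]
finger_gap: 0.229
finger_force: 45.0
```

```bash
python3 - <<'E'
from h import *
c=np.array([.5815,-.123]);a=.1455;l=np.array([-.029,-.050]);p=c+[l[0]*np.cos(a)-l[1]*np.sin(a),l[0]*np.sin(a)+l[1]*np.cos(a)]
go(*p,.093,a)
f=cam("wrist");cv2.imwrite("pics/w3.png",f["img"])
E
```

```text
rot [-0.     -0.0015 -0.0049] then shift [-0.0024  0.0036  0.0806]
```

View pics/w3.png

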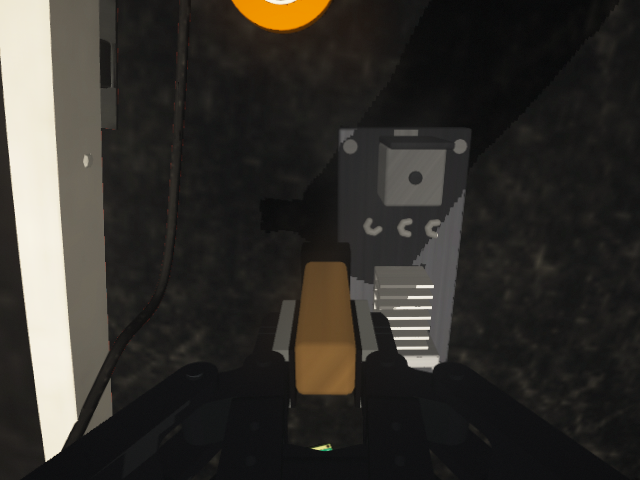

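The wrist view shows the scraper held square, with its foot at (326,253), beside the gap. The chips are at (372,227), (405,227) and (433,228), and the clamp lines up with the tool. Now I'll lower it.

Scaled: 0.03 m is 0.48, -0.0024 m is -0.0384.

Request:
{"name": "tcp_steps", "arguments": {
  "increments": [
    {"finger_gap": 0, "trans": [-0.0384, 0.0256, 0.48]},
    {"finger_gap": 0, "trans": [0, 0, 0.48]},
    {"finger_gap": 0, "trans": [0, 0, 0.24]},
    {"finger_gap": 0, "trans": [0, 0, 0.08]},
    {"finger_gap": 0}
  ]
}}

```text
t: 5.38
ee_pos: [0.5627, -0.1749, 0.0947]
tcp_rot: [-0.231, 3.133, -0.0]
contact_force: [0.8, -1.0, -0.8]
finger_gap: 0.229
finger_force: 45.1
```

```bash
python3 - <<'E'
from h import *
o=observe();print(o["ee_pos"],o["contact_force"])
c=np.array([.5815,-.123]);a=.1455;d=o["ee_pos"][:2]-c;print(d@[np.cos(a),np.sin(a)],d@[-np.sin(a),np.cos(a)])
E
```

```text
[ 0.56269834 -0.17490254  0.09465554] [ 0.80162518 -1.01174711 -0.83694998]
-0.026128190706436218 -0.04862811605650166
```

Scaled: 0.014 m is 0.224, 0.003 m is 0.048.

Request:
{"name": "tcp_steps", "arguments": {
  "increments": [
    {"finger_gap": 0, "trans": [0.048, 0, 0.04]},
    {"finger_gap": 0, "trans": [0, 0, 0.008]},
    {"finger_gap": 0, "trans": [0, 0.128, 0]},
    {"finger_gap": 0, "trans": [0, 0.192, 0]},
    {"finger_gap": 0, "trans": [0, 0.224, 0]},
    {"finger_gap": 0, "trans": [0, 0.224, 0]}
  ]
}}

```text
t: 6.12
ee_pos: [0.5519, -0.127, 0.0913]
tcp_rot: [0.231, -3.133, -0.0]
contact_force: [0.7, -0.2, -1.0]
finger_gap: 0.226
finger_force: 45.1
```

Request:
{"name": "tcp_steps", "arguments": {
  "increments": [
    {"finger_gap": 0, "trans": [0, 0.224, 0]},
    {"finger_gap": 0, "trans": [0, 0.224, 0]},
    {"finger_gap": 0, "trans": [0, 0.224, 0]},
    {"finger_gap": 0, "trans": [0, 0.224, 0]},
    {"finger_gap": 0, "trans": [0, 0.224, 0]},
    {"finger_gap": 0, "trans": [0, 0.192, 0]},
    {"finger_gap": 0}
  ]
}}

```text
t: 7.0
ee_pos: [0.5399, -0.0462, 0.0912]
tcp_rot: [0.232, -3.133, 0.0]
contact_force: [-0.2, -0.1, -1.0]
finger_gap: 0.225
finger_force: 45.0
```

```bash
python3 - <<'E'
from h import *
f=cam("wrist");g=cam("scene")
C=np.zeros((360,740,3),np.uint8);C[:,:400]=f["img"][100:460,200:600] if 0 else f["img"][60:420,240:640];C[:340,400:]=cv2.resize(g["img"][220:390,270:440],None,fx=2,fy=2,interpolation=cv2.INTER_CUBIC);cv2.imwrite("pics/w4.png",C)
o=observe();print(o["ee_pos"],o["contact_force"])
E
```

```text
[ 0.54034567 -0.04711625  0.09134559] [-0.36388526  0.17484453 -0.48240227]
```

View pics/w4.png

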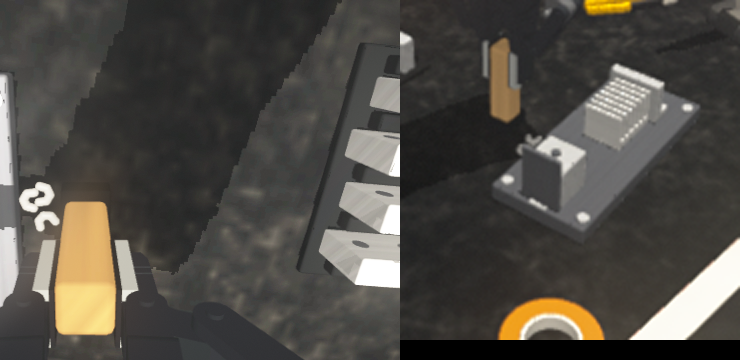

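The wrist crop shows the three chips at full-image px of about (275,250), (282,255) and (287,278), just beyond the plate's +y edge. The scene crop shows a clear seat. I'll check numerically that they're off the plate.

```bash
python3 - <<'E'
from h import *
f=cam("wrist");g=cv2.cvtColor(f["img"],cv2.COLOR_BGR2GRAY)
c=np.array([.5815,-.123]);a=.1455;Rm=np.array([[np.cos(a),np.sin(a)],[-np.sin(a),np.cos(a)]])
m=(g>150).astype(np.uint8)
n,_,s,ce=cv2.connectedComponentsWithStats(m[235:300,258:303])
for i in range(1,n):
    if s[i][4]>20:
        b=s[i][:4]+[258,235,0,0]
        print(b,[(((plane(f,(b[0]+k*b[2],b[1]+b[3]/2),z)[0,:2]-c)@Rm.T).round(4)) for k in(0,1) for z in(.003,.019)])
go(.62,.13,.2,0)
E
```

```text
[261 241  35  31] [array([-0.0326,  0.0452]), array([-0.0387,  0.0479]), array([-0.0326,  0.0646]), array([-0.0388,  0.0658])]
[276 271  25  20] [array([-0.0178,  0.053 ]), array([-0.0251,  0.0551]), array([-0.0179,  0.0671]), array([-0.0251,  0.0681])]
rot [-0.0004  0.0003  0.1465] then shift [-0.0796  0.1773 -0.1086]
```

Scaled: -0.05 m is -0.8, 0.039 m is 0.624, 0.1455 rad / 3.1416 = 0.0463.

Request:
{"name": "tcp_steps", "arguments": {
  "increments": [
    {"finger_gap": 0, "trans": [0, 0, -0.8]},
    {"finger_gap": 0, "trans": [0, 0, -0.32], "turn_vec": [0, 0, 0.0463]},
    {"finger_gap": 0, "trans": [-0.48, 0.608, 0]},
    {"finger_gap": 0, "trans": [-0.48, 0.608, 0]},
    {"finger_gap": 0, "trans": [-0.48, 0.608, 0]},
    {"finger_gap": 0, "trans": [-0.48, 0.624, 0.48]},
    {"finger_gap": 0, "trans": [0, 0, 0.48]},
    {"finger_gap": 0, "trans": [0, 0, 0.256]}
  ]
}}

```text
t: 8.15
ee_pos: [0.659, 0.1059, 0.0829]
tcp_rot: [0.002, -3.138, 0.001]
contact_force: [-0.2, -0.7, -1.4]
finger_gap: 0.226
finger_force: 45.1
```

Request:
{"name": "tcp_steps", "arguments": {
  "increments": [
    {"finger_gap": 0, "trans": [0, 0, 0.08]},
    {"finger_gap": 0},
    {"finger_gap": 0}
  ]
}}

```text
t: 8.52
ee_pos: [0.661, 0.1056, 0.0819]
tcp_rot: [-0.001, 3.139, 0.0]
contact_force: [-0.3, 0.5, -1.3]
finger_gap: 0.229
finger_force: 45.1
```

Scaled: 0.004 m is 0.064, 0.002 m is 0.032.

Request:
{"name": "tcp_steps", "arguments": {
  "increments": [
    {"finger_gap": 0, "trans": [0, 0, 0.064]},
    {"finger_gap": 0, "trans": [0, 0, 0.032]},
    {"finger_gap": 0},
    {"finger_gap": 0}
  ]
}}

```text
t: 9.02
ee_pos: [0.6604, 0.106, 0.075]
tcp_rot: [-0.002, 3.141, -0.0]
contact_force: [-0.5, -0.9, 4.0]
finger_gap: 0.23
finger_force: 45.7
```

Scaled: 0.06 m is 0.96, -0.04 m is -0.64, -0.04 rad / 3.1416 = -0.0127.

Request:
{"name": "tcp_steps", "arguments": {
  "increments": [
    {"finger_gap": 0.5},
    {"finger_gap": 1},
    {"finger_gap": 1},
    {"finger_gap": 1, "trans": [0, 0, -0.48]},
    {"finger_gap": 1, "trans": [0, 0, -0.64], "turn_vec": [0, 0, -0.0127]},
    {"finger_gap": 1, "trans": [0.96, 0, -0.16]},
    {"finger_gap": 1, "trans": [0.96, 0.032, 0]},
    {"finger_gap": 1}
  ]
}}

```text
t: 10.02
ee_pos: [0.5318, 0.103, 0.1517]
tcp_rot: [0.066, -3.131, 0.001]
contact_force: [0.1, -0.8, 0.1]
finger_gap: 1.002
finger_force: 0.0
```

```bash
python3 - <<'E'
from h import *
go(.5404,.1112,.034,.04)
E
```

```text
rot [-0.0002 -0.0102  0.0019] then shift [-0.0089  0.0079  0.1177]
```

Scaled: 0.03 m is 0.48, 0.008 m is 0.128.

Request:
{"name": "tcp_steps", "arguments": {
  "increments": [
    {"finger_gap": 1, "trans": [0, 0.128, 0.48]},
    {"finger_gap": 1, "trans": [0, 0, 0.48]},
    {"finger_gap": 1, "trans": [0, 0, 0.32]},
    {"finger_gap": 1}
  ]
}}

```text
t: 10.52
ee_pos: [0.5387, 0.111, 0.0727]
tcp_rot: [0.065, -3.137, 0.0]
contact_force: [-0.6, 0.1, 0.0]
finger_gap: 1.002
finger_force: 0.0
```

```bash
python3 - <<'E'
from h import *
go(.5404,.1112,.034,.04)
f=cam("wrist");cv2.imwrite("pics/w5.png",f["img"][:,100:560])
E
```

```text
rot [-0.0001 -0.0035  0.0012] then shift [-0.0017  0.0002  0.0387]
```

View pics/w5.png

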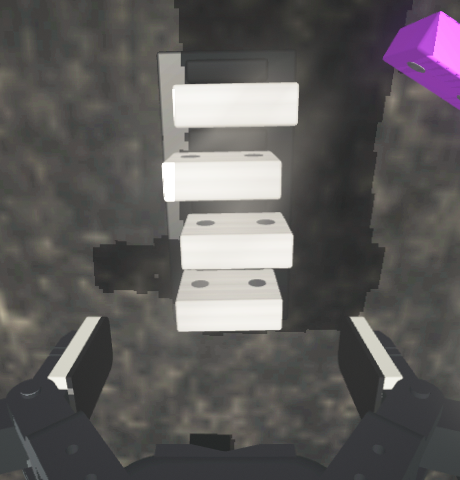

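The wrist crop shows shim 4 at (229,312), centred between the fingers (pads at about x=80 and x=370) and parallel to the tool. Now I'll descend and grip.

Scaled: 0.02 m is 0.32, 0.016 m is 0.256.

Request:
{"name": "tcp_steps", "arguments": {
  "increments": [
    {"finger_gap": 1, "trans": [0, 0, 0.32]},
    {"finger_gap": 1, "trans": [0, 0, 0.256]},
    {"finger_gap": 1, "trans": [0, 0, 0.016]},
    {"finger_gap": 1},
    {"finger_gap": 0},
    {"finger_gap": 0},
    {"finger_gap": 0},
    {"finger_gap": 0}
  ],
  "grip_force": 40
}}

```text
t: 11.58
ee_pos: [0.5404, 0.1112, 0.038]
tcp_rot: [-0.065, 3.139, 0.0]
contact_force: [0.2, -0.2, 3.9]
finger_gap: 0.519
finger_force: 41.4
```

```bash
python3 - <<'E'
from h import *
go(.5404,.1112,.034,.04);o=observe();print(o["ee_pos"],o["finger_gap"],o["finger_force"])
E
```

```text
rot [0.0001 0.0014 0.0012] then shift [0.    0.    0.004]
[0.54041681 0.11118535 0.03801148] 0.519459944253497 41.438267827034
```

Scaled: -0.05 m is -0.8, 0.0043 m is 0.0688, -0.1055 rad / 3.1416 = -0.0336.

Request:
{"name": "tcp_steps", "arguments": {
  "increments": [
    {"finger_gap": 0, "trans": [0, 0, -0.64]},
    {"finger_gap": 0, "trans": [0, 0, -0.8], "turn_vec": [0, 0, -0.0336]},
    {"finger_gap": 0, "trans": [0.0688, -0.8, 0]},
    {"finger_gap": 0, "trans": [0, -0.8, 0]},
    {"finger_gap": 0, "trans": [0, -0.8, 0]},
    {"finger_gap": 0, "trans": [0, -0.8, 0]},
    {"finger_gap": 0, "trans": [0, -0.6032, 0]},
    {"finger_gap": 0}
  ]
}}

```text
t: 12.58
ee_pos: [0.5704, -0.1273, 0.1269]
tcp_rot: [-0.224, 3.134, -0.001]
contact_force: [-0.4, -0.1, -0.6]
finger_gap: 0.519
finger_force: 43.2
```

Request:
{"name": "tcp_steps", "arguments": {
  "increments": [
    {"finger_gap": 0},
    {"finger_gap": 0}
  ]
}}

```text
t: 12.82
ee_pos: [0.5696, -0.1235, 0.1269]
tcp_rot: [0.232, -3.132, -0.001]
contact_force: [-0.1, 0.1, -1.0]
finger_gap: 0.518
finger_force: 43.2
```

```bash
cat >> h.py <<'E'
C0=np.array([.5815,-.123]);A0=.1455
def w(lx,ly): return C0+[lx*np.cos(A0)-ly*np.sin(A0),lx*np.sin(A0)+ly*np.cos(A0)]
def loc(p):
    d=np.asarray(p)[...,:2]-C0; return np.stack([d@[np.cos(A0),np.sin(A0)],d@[-np.sin(A0),np.cos(A0)]],-1)
E
python3 - <<'E'
from h import *
go(*w(-.011,0),.048,A0)
f=cam("wrist");cv2.imwrite("pics/w6.png",f["img"][:,80:560])
E
```

```text
rot [ 0.0008 -0.001   0.0025] then shift [-0.0009 -0.0013  0.0789]
```

View pics/w6.png

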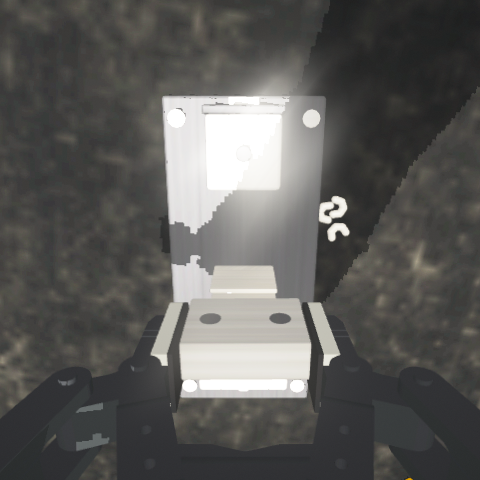

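The wrist crop shows the shim square to the clamp, with its centre at x≈245 against the jaw and bolt middle at x≈244. The heatsink front face spans rows 267 to 290 and the jaw's top front edge is at row 190. Gap clear, chips off at (333,215).

The manual's scale: shifts go in shares of 62.5 mm and turns go in shares of pi rad. Converting my numbers, 0.04 m is 0.64, 0.02 m is 0.32.

```bash
python3 - <<'E'
from h import *
f=cam("wrist")
print(loc(plane(f,[(324,267)],.016)),loc(plane(f,[(324,290.5)],.05)),"jaw",loc(plane(f,[(324,190)],.052)),"bolts",loc(plane(f,[(256.5,118),(392,118)],.018)))
E
```

```text
[[0.00090963 0.00032122]] [[0.00052839 0.0003455 ]] jaw [[-0.05453299  0.00021416]] bolts [[-0.08742719 -0.03670171]
 [-0.08765059  0.03720293]]
```

Request:
{"name": "tcp_steps", "arguments": {
  "increments": [
    {"finger_gap": 0, "trans": [-0.016, -0.0208, 0.64]},
    {"finger_gap": 0, "trans": [0, 0, 0.32]},
    {"finger_gap": 0, "trans": [0, 0, 0.16]},
    {"finger_gap": 0, "trans": [0, 0, 0.08]},
    {"finger_gap": 0},
    {"finger_gap": 0}
  ]
}}

```text
t: 13.68
ee_pos: [0.5721, -0.126, 0.0531]
tcp_rot: [-0.23, 3.132, -0.001]
contact_force: [0.4, -0.7, -0.0]
finger_gap: 0.517
finger_force: 45.0
```

```bash
python3 -c "
from h import *
o=observe();print(loc(o['ee_pos']));go(*w(-.011,0),.048,A0)"
```

```text
[-0.00977721 -0.00157407]
rot [-0.0007  0.0013  0.0013] then shift [0.0012 0.0016 0.0051]
```

Scaled: 0.003 m is 0.048, 0.0017 m is 0.0272.

Request:
{"name": "tcp_steps", "arguments": {
  "increments": [
    {"finger_gap": 0, "trans": [0, 0.0272, 0.048]},
    {"finger_gap": 0, "trans": [0, 0, 0.016]},
    {"finger_gap": 0},
    {"finger_gap": 0}
  ]
}}

```text
t: 14.18
ee_pos: [0.5712, -0.1241, 0.0483]
tcp_rot: [-0.23, 3.133, -0.0]
contact_force: [0.6, 0.0, -1.2]
finger_gap: 0.518
finger_force: 45.1
```

Request:
{"name": "tcp_steps", "arguments": {
  "increments": [
    {"finger_gap": 0, "trans": [-0.032, 0, 0]},
    {"finger_gap": 0, "trans": [-0.032, 0, 0]},
    {"finger_gap": 0},
    {"finger_gap": 0}
  ]
}}

```text
t: 14.68
ee_pos: [0.5732, -0.1237, 0.0479]
tcp_rot: [0.229, -3.129, 0.001]
contact_force: [-5.1, -0.8, 0.7]
finger_gap: 0.52
finger_force: 45.4
```

```bash
python3 -c "
from h import *
o=observe();print(loc(o['ee_pos']));go(*w(-.007,0),.048,A0)"
```

```text
[-0.00832511  0.000525  ]
rot [-0.     -0.0042  0.0008] then shift [-0.0013 -0.0005 -0.0001]
```

Scaled: 0.0477 m is 0.7632, -0.04 m is -0.64, 0.1055 rad / 3.1416 = 0.0336.

Request:
{"name": "tcp_steps", "arguments": {
  "increments": [
    {"finger_gap": 0.6},
    {"finger_gap": 0.7},
    {"finger_gap": 1, "trans": [0, 0, -0.16]},
    {"finger_gap": 1, "trans": [0, 0, -0.48]},
    {"finger_gap": 1, "trans": [0, 0, -0.64], "turn_vec": [0, 0, 0.0336]},
    {"finger_gap": 1, "trans": [0.1648, 0.7632, 0]},
    {"finger_gap": 1, "trans": [0.1648, 0.7632, 0]},
    {"finger_gap": 1, "trans": [0.1648, 0.7632, 0]}
  ]
}}

```text
t: 15.68
ee_pos: [0.5388, 0.0194, 0.1296]
tcp_rot: [-0.064, 3.138, 0.0]
contact_force: [0.3, 1.1, 0.5]
finger_gap: 0.995
finger_force: 0.0
```

Request:
{"name": "tcp_steps", "arguments": {
  "increments": [
    {"finger_gap": 1, "trans": [0.1648, 0.7632, 0]},
    {"finger_gap": 1, "trans": [0.1648, 0.7632, 0]},
    {"finger_gap": 1, "trans": [0, 0, 0.48]},
    {"finger_gap": 1},
    {"finger_gap": 1}
  ]
}}

```text
t: 16.3
ee_pos: [0.5145, 0.1124, 0.0993]
tcp_rot: [-0.064, 3.14, 0.0]
contact_force: [-0.4, -0.3, -0.0]
finger_gap: 1.002
finger_force: 0.0
```

```bash
python3 -c "
from h import *
go(.5124,.1125,.037,.04)
f=cam('wrist');cv2.imwrite('pics/w7.png',f['img'])
g=cv2.cvtColor(f['img'],cv2.COLOR_BGR2GRAY)
print(proj(f,[[.5124-.04*0,.1130,.041],[.5124-.0075,.1130-.0225,.041],[.5124-.0075,.1130+.0225,.041]]).round(1))
n,_,s,c=cv2.connectedComponentsWithStats((g>150).astype(np.uint8))
for i in range(1,n):
    if 800<s[i][4]<20000:print(s[i],c[i].round(1))
"
```

```text
rot [0.0001 0.0012 0.0006] then shift [0.0021 0.0002 0.0623]
[[327.5 280.2]
 [280.8 264. ]
 [375.4 267.6]]
[  550    53    90   372 19918] [608.3 255.1]
[ 482   86   93   78 3188] [526.5 125.2]
[ 264  111  116  128 9727] [315.7 182.5]
[ 283  242   94   52 4415] [329.1 268.6]
[ 148  317   52   73 1110] [171.9 352.8]
[ 450  317   53   73 1104] [477.8 352.7]
[   0  336   29   88 1316] [ 10.  387.5]
```

Scaled: 0.03 m is 0.48, 0.002 m is 0.032.

Request:
{"name": "tcp_steps", "arguments": {
  "increments": [
    {"finger_gap": 1, "trans": [0.032, 0.0208, 0.48]},
    {"finger_gap": 1, "trans": [0, 0, 0.32]},
    {"finger_gap": 1, "trans": [0, 0, 0.16]},
    {"finger_gap": 1, "trans": [0, 0, 0.016]},
    {"finger_gap": 1}
  ]
}}

```text
t: 16.98
ee_pos: [0.5127, 0.1138, 0.0382]
tcp_rot: [-0.064, 3.139, 0.0]
contact_force: [0.7, -0.5, -0.3]
finger_gap: 1.001
finger_force: 0.0
```

```bash
python3 -c "
from h import *
go(.5124,.1136,.038,.04)"
```

```text
rot [0.0001 0.0017 0.0008] then shift [ 0.0003 -0.0001  0.0002]
```

Scaled: -0.05 m is -0.8, -0.0489 m is -0.7824, -0.1055 rad / 3.1416 = -0.0336.

Request:
{"name": "tcp_steps", "arguments": {
  "increments": [
    {"finger_gap": 0},
    {"finger_gap": 0},
    {"finger_gap": 0},
    {"finger_gap": 0},
    {"finger_gap": 0, "trans": [0, 0, -0.64]},
    {"finger_gap": 0, "trans": [0, 0, -0.8], "turn_vec": [0, 0, -0.0336]},
    {"finger_gap": 0, "trans": [-0.0224, -0.7824, 0]},
    {"finger_gap": 0, "trans": [-0.0224, -0.7824, 0]}
  ]
}}

```text
t: 17.98
ee_pos: [0.5293, 0.0169, 0.1281]
tcp_rot: [-0.233, 3.131, -0.0]
contact_force: [0.5, 0.4, -0.8]
finger_gap: 0.523
finger_force: 42.9
```

Request:
{"name": "tcp_steps", "arguments": {
  "increments": [
    {"finger_gap": 0, "trans": [-0.0224, -0.7824, 0]},
    {"finger_gap": 0, "trans": [-0.0224, -0.7824, 0]},
    {"finger_gap": 0, "trans": [-0.0224, -0.7792, 0]},
    {"finger_gap": 0, "trans": [0, 0, 0.48]},
    {"finger_gap": 0},
    {"finger_gap": 0},
    {"finger_gap": 0}
  ]
}}

```text
t: 18.85
ee_pos: [0.555, -0.1263, 0.0983]
tcp_rot: [-0.232, 3.132, -0.001]
contact_force: [0.4, 0.3, -0.2]
finger_gap: 0.518
finger_force: 42.9
```

```bash
python3 -c "
from h import *
o=observe();print(loc(o['ee_pos']))
go(*w(-.027,0.0003),.048,A0)
f=cam('wrist');cv2.imwrite('pics/w8.png',f['img'][:,80:560])"
```

```text
[-0.02671023  0.0005587 ]
rot [-0.0007  0.0013  0.0023] then shift [ 0.0003 -0.0003  0.0503]
```

View pics/w8.png

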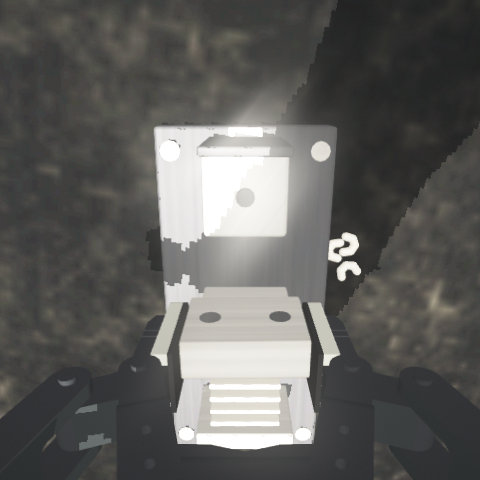

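The crop shows the held shim square, shim 1's rear bottom edge at row 288 (x 204 to 287, mid 245.5, in line with the jaw's mid at 245), and the heatsink fins behind it.

Scaled: 0.03 m is 0.48, 0.01 m is 0.16.

```bash
python3 - <<'E'
from h import *
f=cam("wrist")
print(loc(plane(f,[(284,288),(367,288)],.016)),"jaw",loc(plane(f,[(325,236)],.052)))
E
```

```text
[[-0.01311117 -0.02260046]
 [-0.01322735  0.02312501]] jaw [[-0.05506349 -0.00013726]]
```

Request:
{"name": "tcp_steps", "arguments": {
  "increments": [
    {"finger_gap": 0, "trans": [0, -0.0048, 0.48]},
    {"finger_gap": 0, "trans": [0, 0, 0.16]},
    {"finger_gap": 0, "trans": [0, 0, 0.08]},
    {"finger_gap": 0, "trans": [0, 0, 0.016]},
    {"finger_gap": 0},
    {"finger_gap": 0}
  ]
}}

```text
t: 19.7
ee_pos: [0.5549, -0.1273, 0.0519]
tcp_rot: [-0.23, 3.132, -0.001]
contact_force: [0.2, -0.1, 0.8]
finger_gap: 0.519
finger_force: 44.1
```

```bash
python3 -c "
from h import *
o=observe();print(loc(o['ee_pos']));go(*w(-.027,0.0003),.0475,A0)"
```

```text
[-0.02694859 -0.00041597]
rot [-0.0005  0.001   0.0011] then shift [0.0001 0.0007 0.0044]
```

Scaled: 0.003 m is 0.048, -0.0008 m is -0.0128.

Request:
{"name": "tcp_steps", "arguments": {
  "increments": [
    {"finger_gap": 0, "trans": [-0.0128, 0.0112, 0.048]},
    {"finger_gap": 0, "trans": [0, 0, 0.024]},
    {"finger_gap": 0},
    {"finger_gap": 0}
  ]
}}

```text
t: 20.2
ee_pos: [0.5556, -0.1264, 0.048]
tcp_rot: [-0.23, 3.132, -0.001]
contact_force: [-1.8, 0.4, 6.6]
finger_gap: 0.517
finger_force: 45.0
```

```bash
python3 -c "
from h import *
o=observe();print(loc(o['ee_pos']),o['ee_pos'])"
```

```text
[-0.02606435  0.00043009] [ 0.5556487  -0.12635345  0.04802833]
```

Scaled: 0.047 m is 0.752, -0.04 m is -0.64, 0.1055 rad / 3.1416 = 0.0336.

Request:
{"name": "tcp_steps", "arguments": {
  "increments": [
    {"finger_gap": 0.6},
    {"finger_gap": 0.7},
    {"finger_gap": 1, "trans": [0, 0, -0.16]},
    {"finger_gap": 1, "trans": [0, 0, -0.48]},
    {"finger_gap": 1, "trans": [0, 0, -0.64], "turn_vec": [0, 0, 0.0336]},
    {"finger_gap": 1, "trans": [0.1984, 0.752, 0]},
    {"finger_gap": 1, "trans": [0.1984, 0.752, 0]},
    {"finger_gap": 1, "trans": [0.1984, 0.752, 0]}
  ]
}}

```text
t: 21.2
ee_pos: [0.512, 0.0141, 0.1276]
tcp_rot: [-0.064, 3.14, 0.0]
contact_force: [0.3, 0.4, 0.1]
finger_gap: 0.999
finger_force: 0.0
```

Request:
{"name": "tcp_steps", "arguments": {
  "increments": [
    {"finger_gap": 1, "trans": [0.1984, 0.752, 0]},
    {"finger_gap": 1, "trans": [0.1984, 0.752, 0]},
    {"finger_gap": 1, "trans": [0, 0, 0.48]},
    {"finger_gap": 1},
    {"finger_gap": 1}
  ]
}}

```text
t: 21.82
ee_pos: [0.484, 0.1057, 0.0975]
tcp_rot: [-0.064, 3.14, -0.0]
contact_force: [0.0, -0.6, 0.8]
finger_gap: 1.001
finger_force: 0.0
```

```bash
python3 -c "
from h import *
go(.4840,.1065,.038,.04)
f=cam('wrist');cv2.imwrite('pics/w9.png',f['img'])
g=cv2.cvtColor(f['img'],cv2.COLOR_BGR2GRAY)
print(proj(f,[[.4840,.1065,.041],[.484-.0075,.1065-.0225,.041],[.4840+.0075,.1065+.0225,.041]]).round(1))
n,_,s,c=cv2.connectedComponentsWithStats((g>150).astype(np.uint8))
for i in range(1,n):
    if 800<s[i][4]<20000:print(s[i],c[i].round(1))
"
```

```text
rot [-0.      0.0006  0.0006] then shift [-0.      0.0008  0.0595]
[[327.8 285.9]
 [280.8 269.7]
 [373.4 301.7]]
[  561   115    79   311 14982] [611.5 276.7]
[ 484  158   92   72 2959] [529.5 194.3]
[ 291  198   99   49 4431] [339.4 223.1]
[ 282  247   94   53 4454] [328.3 274.5]
[ 148  317   53   73 1147] [171.9 353.4]
[ 450  317   53   73 1133] [477.7 352.8]
[   0  333   30  107 1607] [  9.5 391. ]
```

Scaled: 0.03 m is 0.48, 0.02 m is 0.32.

Request:
{"name": "tcp_steps", "arguments": {
  "increments": [
    {"finger_gap": 1, "trans": [0, 0.0224, 0.48]},
    {"finger_gap": 1, "trans": [0, 0, 0.32]},
    {"finger_gap": 1, "trans": [0, 0, 0.136]},
    {"finger_gap": 1, "trans": [0, 0, 0.008]},
    {"finger_gap": 1},
    {"finger_gap": 0},
    {"finger_gap": 0},
    {"finger_gap": 0}
  ]
}}

```text
t: 22.88
ee_pos: [0.4841, 0.1075, 0.0385]
tcp_rot: [-0.065, 3.14, 0.0]
contact_force: [0.6, -0.5, 3.9]
finger_gap: 0.518
finger_force: 41.2
```

Request:
{"name": "tcp_steps", "arguments": {
  "increments": [
    {"finger_gap": 0},
    {"finger_gap": 0, "trans": [0, 0, -0.64]},
    {"finger_gap": 0, "trans": [0, 0, -0.8], "turn_vec": [0, 0, -0.0336]},
    {"finger_gap": 0}
  ]
}}

```text
t: 23.38
ee_pos: [0.4869, 0.1077, 0.1317]
tcp_rot: [-0.23, 3.125, 0.0]
contact_force: [-0.7, -0.3, -0.8]
finger_gap: 0.518
finger_force: 43.2
```

```bash
python3 -c "
from h import *
print(observe()['finger_force']);go(*w(-.0453,0.0003),.08,A0)"
```

```text
43.15581679344177
rot [-0.0005  0.0086  0.0014] then shift [-0.0148 -0.2417  0.0517]
```

Scaled: -0.0484 m is -0.7744, -0.0035 m is -0.056.

Request:
{"name": "tcp_steps", "arguments": {
  "increments": [
    {"finger_gap": 0, "trans": [-0.056, -0.7744, 0]},
    {"finger_gap": 0, "trans": [-0.056, -0.7744, 0]},
    {"finger_gap": 0, "trans": [-0.056, -0.7744, 0]},
    {"finger_gap": 0, "trans": [-0.056, -0.7744, 0]},
    {"finger_gap": 0, "trans": [-0.056, -0.7744, 0]},
    {"finger_gap": 0, "trans": [0, 0, 0.48]},
    {"finger_gap": 0},
    {"finger_gap": 0}
  ]
}}

```text
t: 24.38
ee_pos: [0.5353, -0.1288, 0.0972]
tcp_rot: [0.231, -3.131, -0.001]
contact_force: [1.0, 0.5, -0.4]
finger_gap: 0.516
finger_force: 43.1
```

```bash
python3 -c "
from h import *
o=observe();print(loc(o['ee_pos']))
go(*w(-.0453,0.0003),.048,A0)
f=cam('wrist');cv2.imwrite('pics/w10.png',f['img'][:,80:560])
import pickle;pickle.dump(f,open('w10.pkl','wb'))"
```

```text
[-0.04656839  0.00096608]
rot [ 0.001  -0.0018  0.0016] then shift [-0.0013 -0.0007  0.0492]
```

View pics/w10.png

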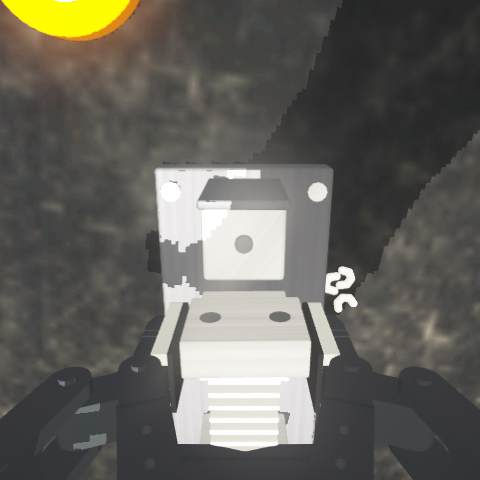

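The crop shows shim 2's rear bottom edge at about row 291, the jaw's front top edge at row 279, and the held shim square above the slot. That was my picture budget used up, slightly over, so I'll rely on numbers from here.

```bash
python3 - <<'E'
from h import *
import pickle
f=pickle.load(open("w10.pkl","rb"))
print(loc(plane(f,[(325,291)],.016)),"jaw",loc(plane(f,[(325,279)],.052)))
go(*w(-.0453,0.0003),.048,A0)
g=cv2.cvtColor(f["img"],cv2.COLOR_BGR2GRAY)
print(g[270:310,[300,325,350]].T)
E
```

```text
[[-0.03213926  0.00061451]] jaw [[-0.05538532  0.00049216]]
rot [ 0.0002 -0.0003  0.0019] then shift [-0.0006 -0.0005  0.0499]
[[237 236 235 235 234 234 235 235 229 210 172 160 160 158 159 158 157 157
  157 157 156 186 205 207 208 207 207 207 204 205 206 205 206 205 205 206
  207 206 206 207]
 [234 234 235 235 235 235 235 234 229 209 166 151 151 149 148 149 148 147
  146 145 144 193 206 205 205 205 206 205 202 205 204 205 205 205 207 207
  207 207 207 207]
 [238 237 238 238 238 239 238 238 232 208 151 130 130 129 130 129 128 130
  129 128 143 192 205 205 206 206 208 202 203 205 204 204 203 205 206 207
  206 205 206 207]]
```

Scaled: 0.02 m is 0.32, -0.0014 m is -0.0224.

Request:
{"name": "tcp_steps", "arguments": {
  "increments": [
    {"finger_gap": 0, "trans": [-0.0224, -0.008, 0.32]},
    {"finger_gap": 0, "trans": [0, 0, 0.128]},
    {"finger_gap": 0},
    {"finger_gap": 0}
  ]
}}

```text
t: 24.92
ee_pos: [0.538, -0.1297, 0.0705]
tcp_rot: [-0.231, 3.132, -0.001]
contact_force: [0.0, 1.1, -0.6]
finger_gap: 0.516
finger_force: 43.2
```

```bash
python3 -c "
from h import *
o=observe();print(loc(o['ee_pos']));go(*w(-.0445,0.0003),.048,A0)"
```

```text
[-0.04400016 -0.00037449]
rot [-0.0005  0.0009  0.0015] then shift [0.0005 0.0007 0.0225]
```

Scaled: 0.01 m is 0.16, 0.006 m is 0.096.

Request:
{"name": "tcp_steps", "arguments": {
  "increments": [
    {"finger_gap": 0, "trans": [0.0064, 0.0096, 0.16]},
    {"finger_gap": 0, "trans": [0, 0, 0.096]},
    {"finger_gap": 0, "trans": [0, 0, 0.064]},
    {"finger_gap": 0, "trans": [0, 0, 0.032]},
    {"finger_gap": 0},
    {"finger_gap": 0}
  ]
}}

```text
t: 25.68
ee_pos: [0.5368, -0.1291, 0.0486]
tcp_rot: [0.23, -3.132, -0.001]
contact_force: [-3.1, 0.6, 7.6]
finger_gap: 0.517
finger_force: 44.0
```

```bash
python3 -c "
from h import *
o=observe();print(loc(o['ee_pos']));go(*w(-.0445,0.0003),.048,A0)"
```

```text
[-0.04514827  0.00043771]
rot [ 0.0004 -0.0008  0.0012] then shift [-0.0006 -0.0001  0.0006]
```

Request:
{"name": "tcp_steps", "arguments": {
  "increments": [
    {"finger_gap": 0.6},
    {"finger_gap": 0.7},
    {"finger_gap": 0.8},
    {"finger_gap": 1, "trans": [0, 0, -0.16]},
    {"finger_gap": 1, "trans": [0, 0, -0.64]},
    {"finger_gap": 0.5, "trans": [0.48, 0, -0.8]},
    {"finger_gap": 0, "trans": [0.96, 0, -0.32]},
    {"finger_gap": 0, "trans": [0.32, 0, 0]}
  ]
}}

```text
t: 26.68
ee_pos: [0.4277, -0.1455, 0.1697]
tcp_rot: [-0.229, 3.131, -0.003]
contact_force: [-0.3, 0.4, 0.4]
finger_gap: 0.376
finger_force: 0.0
```

Request:
{"name": "tcp_steps", "arguments": {
  "increments": [
    {"finger_gap": 0},
    {"finger_gap": 0},
    {"finger_gap": 0}
  ]
}}

```text
t: 27.05
ee_pos: [0.4299, -0.1452, 0.1671]
tcp_rot: [0.231, -3.133, -0.001]
contact_force: [-0.2, 0.3, -0.3]
finger_gap: 0.004
finger_force: 0.0
```

```bash
python3 - <<'E'
from h import *
import pickle
np.set_printoptions(precision=4,suppress=True)
o=observe();print(o["ee_pos"],loc(o["ee_pos"]),o["finger_gap"])
F=pickle.load(open("F0.pkl","rb"))["top"];print("tape",plane(F,(419,334),.013),loc(plane(F,(419,334),.013)))
f=pickle.load(open("w10.pkl","rb"));g=cv2.cvtColor(f["img"],cv2.COLOR_BGR2GRAY)
print(g[160:212,[300,345]].T)
for r in range(166,212,4):print(r,loc(plane(f,(324,r),.066))[0,0],end="; ")
f=cam("wrist");cv2.imwrite("pics/w11.png",f["img"]);pickle.dump(f,open("w11.pkl","wb"))
# project expected features
for nm,lx,z in(("shim3 rear",-.0527,.051),("s3 front",-.0377,.051),("s2 rear",-.0336,.051),("s2 front",-.0186,.051),("s1 rear",-.0158,.051),("s1 front",-.0008,.051),("stop",.0505,.056),("jaw front",-.055,.052)):
    print(nm,proj(f,[[*w(lx,y),z] for y in(-.02,.02)]).round(1).tolist())
E
```

```text
[ 0.4299 -0.1452  0.1671] [-0.1532  0.    ] 0.004325230351766864
tape [[ 0.3993 -0.2318  0.013 ]] [[-0.1961 -0.0812]]
[[100 101  90  87 107 116 118 134 173 201 218 230 233 233 233 233 181 138
  129 123 122 124 123 123 125 126 126 127 127 128 129 129 129 131 132 132
  132 133 133 132 176 220 242 246 245 242 237 232 220 241 255 255]
 [ 86  86  86  91 107 115 116 120 126 129 132 133 134 135 135 136 136 136
  131 125 125 126 127 128 129 129 130 131 133 133 133 135 136 137 137 139
  140 140 141 143 148 154 158 159 159 159 160 158 156 152 224 234]]
166 -0.10731295333019297; 170 -0.10583084817207836; 174 -0.10433993512068833; 178 -0.10284010083409453; 182 -0.10133123027473356; 186 -0.09981320667065782; 190 -0.09828591147585244; 194 -0.09674922432958856; 198 -0.09520302301478023; 202 -0.09364718341531243; 206 -0.09208157947230593; 210 -0.09050608313928388; shim3 rear [[296.7, 379.9], [353.6, 380.0]]
s3 front [[297.2, 397.3], [353.1, 397.3]]
s2 rear [[297.3, 401.9], [352.9, 401.9]]
s2 front [[297.7, 418.4], [352.4, 418.5]]
s1 rear [[297.8, 421.5], [352.3, 421.5]]
s1 front [[298.3, 437.3], [351.7, 437.3]]
stop [[299.3, 492.9], [350.4, 493.0]]
jaw front [[296.5, 378.1], [353.8, 378.2]]
```

```bash
python3 - <<'E'
from h import *
f=cam("top");s=cam("scene")
for n,ff in(("top",f),("scene",s)):
    g=cv2.cvtColor(ff["img"],cv2.COLOR_BGR2GRAY).astype(np.float32)
    xs=np.arange(-.065,.012,.0015)
    for y in(-.02,.0,.02):
        p=proj(ff,[[*w(x,y),.051] for x in xs]).astype(np.float32)
        v=cv2.remap(g,p[:,0].reshape(1,-1),p[:,1].reshape(1,-1),cv2.INTER_LINEAR)[0]
        print(n,y," ".join(f"{x*1000:.0f}:{int(k)}" for x,k in zip(xs,v)))
go(*w(-.125,.0003),.055,A0)
E
```

```text
top -0.02 -65:155 -64:153 -62:149 -60:149 -59:147 -57:145 -56:142 -54:132 -53:145 -51:181 -50:215 -48:234 -47:234 -45:233 -44:232 -42:231 -41:231 -39:229 -38:212 -36:174 -35:133 -33:154 -32:195 -30:222 -29:233 -27:233 -26:232 -24:231 -23:231 -21:228 -20:221 -18:194 -17:155 -15:155 -14:204 -12:230 -11:236 -9:235 -8:232 -6:230 -5:229 -3:226 -2:215 -0:190 1:146 3:138 4:135 6:133 7:145 9:155 10:154 12:142
top 0.0 -65:230 -64:229 -62:229 -60:229 -59:230 -57:228 -56:207 -54:140 -53:151 -51:200 -50:233 -48:235 -47:236 -45:236 -44:235 -42:235 -41:233 -39:221 -38:191 -36:151 -35:120 -33:172 -32:214 -30:235 -29:236 -27:236 -26:235 -24:235 -23:234 -21:232 -20:214 -18:172 -17:140 -15:150 -14:203 -12:227 -11:235 -9:235 -8:235 -6:234 -5:233 -3:231 -2:229 -0:234 1:236 3:232 4:219 6:198 7:188 9:212 10:227 12:213
top 0.02 -65:92 -64:93 -62:93 -60:93 -59:95 -57:101 -56:117 -54:121 -53:136 -51:186 -50:218 -48:223 -47:221 -45:217 -44:207 -42:206 -41:210 -39:203 -38:176 -36:120 -35:100 -33:141 -32:196 -30:220 -29:213 -27:212 -26:217 -24:220 -23:223 -21:221 -20:201 -18:157 -17:104 -15:135 -14:182 -12:212 
[... 691 characters left out ...]
 -33:147 -32:172 -30:209 -29:224 -27:227 -26:227 -24:227 -23:226 -21:226 -20:222 -18:200 -17:169 -15:157 -14:176 -12:204 -11:220 -9:226 -8:227 -6:227 -5:227 -3:227 -2:229 -0:230 1:225 3:197 4:165 6:158 7:169 9:187 10:197 12:183
scene 0.02 -65:210 -64:211 -62:210 -60:205 -59:198 -57:204 -56:201 -54:199 -53:187 -51:177 -50:195 -48:217 -47:225 -45:226 -44:227 -42:227 -41:226 -39:222 -38:213 -36:181 -35:144 -33:149 -32:175 -30:205 -29:221 -27:227 -26:227 -24:227 -23:227 -21:227 -20:219 -18:203 -17:177 -15:160 -14:168 -12:198 -11:223 -9:226 -8:226 -6:226 -5:226 -3:226 -2:222 -0:218 1:199 3:185 4:164 6:142 7:147 9:186 10:231 12:193
rot [ 0.0005 -0.0005  0.0018] then shift [-0.0286  0.0002  0.1121]
```

All three shims stand square in both views (tops at −52 to −37, −33 to −18 and −15 to 0 mm). Next I'll go behind the push plate.

Scaled: 0.04 m is 0.64, 0.025 m is 0.4.

Request:
{"name": "tcp_steps", "arguments": {
  "increments": [
    {"finger_gap": 0, "trans": [-0.16, 0, 0.64]},
    {"finger_gap": 0, "trans": [-0.16, 0, 0.64]},
    {"finger_gap": 0, "trans": [0, 0, 0.4]},
    {"finger_gap": 0, "trans": [0, 0, 0.112]},
    {"finger_gap": 0, "trans": [-0.128, 0, 0]},
    {"finger_gap": 0, "trans": [-0.128, 0, 0]},
    {"finger_gap": 0},
    {"finger_gap": 0}
  ]
}}

```text
t: 28.2
ee_pos: [0.4651, -0.1401, 0.0562]
tcp_rot: [-0.23, 3.132, -0.001]
contact_force: [-0.3, 0.3, -0.2]
finger_gap: 0.0
finger_force: 0.0
```

```bash
python3 -c "
from h import *
o=observe();print(loc(o['ee_pos']));go(*w(-.105,.0003),.055,A0)"
```

```text
[-1.17625048e-01 -8.35614932e-05]
rot [-0.0007  0.0009  0.0014] then shift [-0.0126  0.0004  0.0012]
```

Scaled: -0.004 m is -0.064, -0.003 m is -0.048.

Request:
{"name": "tcp_steps", "arguments": {
  "increments": [
    {"finger_gap": 0, "trans": [-0.064, 0.0048, 0.016]},
    {"finger_gap": 0, "trans": [-0.064, 0, 0]},
    {"finger_gap": 0, "trans": [-0.064, 0, 0]},
    {"finger_gap": 0, "trans": [-0.048, 0, 0]},
    {"finger_gap": 0},
    {"finger_gap": 0}
  ]
}}

```text
t: 28.95
ee_pos: [0.4791, -0.1375, 0.0545]
tcp_rot: [0.23, -3.133, 0.0]
contact_force: [-0.4, -1.0, 0.7]
finger_gap: -0.001
finger_force: 0.8
```

Request:
{"name": "tcp_steps", "arguments": {
  "increments": [
    {"finger_gap": 0, "trans": [-0.032, 0, 0]},
    {"finger_gap": 0, "trans": [-0.032, 0, 0]},
    {"finger_gap": 0, "trans": [-0.032, 0, 0]},
    {"finger_gap": 0, "trans": [-0.016, 0, 0]},
    {"finger_gap": 0},
    {"finger_gap": 0}
  ]
}}

```text
t: 29.7
ee_pos: [0.4862, -0.1364, 0.0544]
tcp_rot: [0.23, -3.133, -0.0]
contact_force: [-2.4, -1.7, -0.5]
finger_gap: -0.003
finger_force: 1.3
```

```bash
python3 -c "
from h import *
o=observe();print(loc(o['ee_pos']),o['contact_force'])"
```

```text
[-0.09619268  0.00052954] [-2.39899978 -1.67515251 -0.53921874]
```

Scaled: -0.002 m is -0.032.

Request:
{"name": "tcp_steps", "arguments": {
  "increments": [
    {"finger_gap": 0, "trans": [-0.032, 0, 0]},
    {"finger_gap": 0, "trans": [-0.032, 0, 0]},
    {"finger_gap": 0, "trans": [-0.032, 0, 0]},
    {"finger_gap": 0},
    {"finger_gap": 0}
  ]
}}

```text
t: 30.32
ee_pos: [0.4868, -0.1363, 0.0544]
tcp_rot: [0.227, -3.121, 0.004]
contact_force: [-16.9, -5.4, 12.7]
finger_gap: 0.005
finger_force: 8.7
```

Request:
{"name": "tcp_steps", "arguments": {
  "increments": [
    {"finger_gap": 0, "trans": [-0.024, 0, 0]},
    {"finger_gap": 0, "trans": [-0.024, 0, 0]},
    {"finger_gap": 0},
    {"finger_gap": 0}
  ]
}}

```text
t: 30.82
ee_pos: [0.4867, -0.1361, 0.0541]
tcp_rot: [0.225, -3.115, 0.005]
contact_force: [-24.3, -7.8, 17.9]
finger_gap: 0.004
finger_force: 11.9
```

```bash
python3 -c "
from h import *
o=observe();print(loc(o['ee_pos']),o['contact_force'])"
```

```text
[-0.09568245  0.00081189] [-24.31927445  -7.8061739   17.91265804]
```

```bash
python3 - <<'E'
from h import *
for n in("top","scene"):
    ff=cam(n);cv2.imwrite(f"pics/end_{n}.png",ff["img"])
    g=cv2.cvtColor(ff["img"],cv2.COLOR_BGR2GRAY).astype(np.float32)
    xs=np.arange(-.065,.012,.0015)
    for y in(-.02,.0,.02):
        p=proj(ff,[[*w(x,y),.051] for x in xs]).astype(np.float32)
        v=cv2.remap(g,p[:,0].reshape(1,-1),p[:,1].reshape(1,-1),cv2.INTER_LINEAR)[0]
        print(n,y," ".join(f"{x*1000:.0f}:{int(k)}" for x,k in zip(xs,v)))
E
```

```text
top -0.02 -65:78 -64:88 -62:103 -60:104 -59:104 -57:103 -56:101 -54:96 -53:84 -51:98 -50:126 -48:147 -47:136 -45:169 -44:202 -42:226 -41:228 -39:227 -38:226 -36:225 -35:225 -33:223 -32:208 -30:201 -29:208 -27:227 -26:227 -24:227 -23:226 -21:225 -20:223 -18:222 -17:205 -15:192 -14:198 -12:225 -11:229 -9:228 -8:225 -6:223 -5:222 -3:222 -2:213 -0:188 1:141 3:134 4:132 6:129 7:140 9:150 10:148 12:139
top 0.0 -65:66 -64:64 -62:60 -60:58 -59:64 -57:92 -56:175 -54:212 -53:223 -51:223 -50:223 -48:226 -47:212 -45:201 -44:205 -42:231 -41:230 -39:230 -38:229 -36:228 -35:229 -33:227 -32:211 -30:196 -29:197 -27:225 -26:230 -24:229 -23:228 -21:228 -20:228 -18:226 -17:216 -15:197 -14:195 -12:218 -11:229 -9:229 -8:228 -6:227 -5:226 -3:225 -2:223 -0:222 1:220 3:220 4:212 6:190 7:181 9:205 10:221 12:209
top 0.02 -65:90 -64:91 -62:91 -60:91 -59:90 -57:89 -56:90 -54:91 -53:91 -51:89 -50:89 -48:88 -47:90 -45:110 -44:169 -42:193 -41:200 -39:202 -38:209 -36:216 -35:217 -33:217 -32:208 -30:185 -29:173 -27:194 -26:210 -24:216 -23:216 -21:216 -20:216 -18:215 -17:210 -15:191 -14:190 -12:205 -11:220 -9:222 -8:2
[... 517 characters left out ...]
-60:41 -59:41 -57:41 -56:39 -54:39 -53:40 -51:41 -50:45 -48:49 -47:54 -45:48 -44:54 -42:47 -41:60 -39:57 -38:71 -36:86 -35:97 -33:108 -32:105 -30:108 -29:102 -27:94 -26:82 -24:70 -23:70 -21:70 -20:70 -18:70 -17:72 -15:78 -14:93 -12:108 -11:116 -9:118 -8:119 -6:122 -5:143 -3:178 -2:205 -0:211 1:204 3:183 4:161 6:159 7:173 9:199 10:221 12:203
scene 0.02 -65:40 -64:39 -62:39 -60:39 -59:38 -57:38 -56:38 -54:38 -53:39 -51:39 -50:39 -48:38 -47:39 -45:40 -44:39 -42:38 -41:39 -39:39 -38:38 -36:38 -35:38 -33:37 -32:41 -30:43 -29:50 -27:46 -26:49 -24:42 -23:50 -21:47 -20:51 -18:46 -17:45 -15:44 -14:40 -12:41 -11:40 -9:41 -8:41 -6:42 -5:44 -3:47 -2:51 -0:66 1:82 3:100 4:117 6:117 7:113 9:98 10:76 12:74
```

The stack is closed up: jaw front at −45 mm (about 10 of 26 mm travel), with the shims touching each other and the heatsink under a 25 N push. One short hold check, then I'll hand in.

Request:
{"name": "tcp_steps", "arguments": {
  "increments": [
    {"finger_gap": 0},
    {"finger_gap": 0},
    {"finger_gap": 0},
    {"finger_gap": 0},
    {"finger_gap": 0},
    {"finger_gap": 0},
    {"finger_gap": 0},
    {"finger_gap": 0}
  ]
}}

```text
t: 31.92
ee_pos: [0.4867, -0.1361, 0.0541]
tcp_rot: [0.225, -3.115, 0.005]
contact_force: [-23.6, -7.2, 17.4]
finger_gap: 0.0
finger_force: 11.9
```

```bash
python3 -c "
from rig import *
print(sign_off())"
```

```text
the job is handed in; nothing more can be done
None
```

I handed the job in at about 32 s: the chips are wiped off the base plate, the scraper is back on the bench, and three shims stand square in the gap, held tight by about a 25 N push on the jaw; I viewed 11 pictures, one over the limit of 10.

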